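# Turn a wheel on the truing stand by its spokes until the valve is at the top

## Robot

A 6-joint arm with a two-finger parallel gripper is mounted at the origin on the work surface. World frame = base frame: x ahead of the robot, y to its left, z up, the work surface at z = 0. Lengths are in m, angles in degrees, forces in N, time in s.
With the tool pointing down it reaches from about 0.4 to 0.825 m from the base axis. Payload 7 kg.
Tool frame: the origin (TCP) lies between the finger pads; the fingertips stand 19 mm ahead of it and the grasp point (between the pads) is the TCP; z points along the fingers, y is the line along which they close (so a half turn about z gives the same grasp; the last joint's range is limited). The gripper opens to 88 mm and grips with 3 to 60 N. Pads are 19 mm wide; open, the fingers measure 130 mm over their backs; the gripper's body (78 mm by 193 mm) begins 47 mm behind the grasp point.
Start: joints at [-58.321, 20.546, 0.682, 0, -70.136, -16.507], TCP at [0.177, -0.651, 0.246] pointing down, gripper open.
Joint ranges: [-176.03, 176.03], [-82.01, 121.73], [-58.28, 71.71], [-173.87, 95.51], [-174.79, -0.11], [-173.66, 173.66]. Speed limits (degrees/s): [136.94, 136.94, 172.46, 180, 180, 180].

## Interface

Orientations are given as [roll, pitch, yaw] about the fixed x, y, z axes, in that order (R = Rz(yaw) Ry(pitch) Rx(roll)).
In Python, from plant import get_obs, snapshot, close_job, spot_in, spot_point gives the robot as it stands.
- The arm moves only by the tool play_rows, never from a script. Its argument "plan" is a list of rows, each a list of 6 numbers: the shift along the tool's x, y, z in cm, then the turn, a rotation vector about the tool's x, y, z in degrees. A call has 1 to 20 rows; each row shifts and turns the commanded pose from where the row before left it, along the tool's axes as they then stand; what a row does not reach is not made up. A row lasts 1/12 s, in which the tool goes at most 41.7 mm and 7.16 degrees, less where a joint would pass 70% of its speed; a pose out of reach is approached as far as the arm can. A call is refused whole if a number of a shift passes 4.17 or a number of a turn 7.16, either way. A call with a gripper value outside its range is refused whole. "grip" is the finger opening in cm, from 0 to 8.76, set as the call begins (left out, the last holds). The fingers move at their own pace and stop on an object; the grip force is fixed at half the most. Time passes only in rows, so rows that do not move let the fingers close. It gives the time, the measured TCP pose, the force, the opening and the grip force at its end, in the units of the state.
- get_obs(): the state, without advancing time (a new reading comes with each control period).
- snapshot(name): name is "side" or "top" or "wrist"; returns a dict with "frame" (480x640x3 uint8, red, green, blue), "fx", "fy", "cx", "cy" (pixels), "position" and "attitude" of the camera in the world. Camera axes: x right, y down, z forward; pixel columns grow to the right and rows downward; lengths in m; the calibration is good to about 2 mm. The wrist camera is an equidistant fisheye: a pixel r from the principal point sees the ray r / f radians off the axis. A picture is of the moment at which its call begins. There is no depth.
- close_job(): hands the job in; it is judged then, once.
Trained networks look in the newest picture that a camera, given by its name, has taken for a name from the list of things; names that differ only in an ending like _2 or _b are one class to them, and where a whole thing is asked for, a point or a joint stands for the part that bears it (a point fixed in the world has none). Each returns a list of dicts, best first, with "score" (0 to 1); they miss things now and then, are a little off and sometimes report something else, mostly with a low value. They report only what shows in the picture. A call takes as long as a camera call.
- spot_in(camera, thing): "position" ([x, y, z] in m, in world coordinates, good to about 4 mm: the middle of the surface that is visible of it).
- spot_point(camera, thing): "position" ([x, y, z] in m, in world coordinates, good to about 4 mm: a listed point, or the origin of a listed thing).
The state is a dict: "clock": time; "joint_pos": joint angles; "qvel": joint speeds; "tau": joint torques, N m; "tool_pos": TCP position; "orientation": TCP orientation; "force": force on the tool from outside, world axes, zero at the start; "moment": the same for the moment, N m; "opening": finger opening in m; "gripper_force": force on a finger pad.
Only numpy, scipy, OpenCV 4.12 (cv2) and the standard library are available. Lean on these libraries where they do the work, as an engineer would, in place of code of your own. Each camera call takes 0.05 s, during which the arm holds its last target. There are 200 camera calls.

## Task

The child's bike wheel on the bench truing stand needs its valve stem straight up, at twelve o'clock directly above the hub, before the pump goes on. Push lightly on one spoke after another with the fingertips to turn the wheel round until the valve is there, then take the hand away. Sealer on the tyre edge is still wet, so keep off the tyre, the rim and the valve; grip nothing, and do not lift or shift the stand or the things lying round it.

Things in the scene. Friction and masses are not known exactly. Their poses are not given: they have to be found in the camera images.
- stand: blue steel truing stand, 4 to 5.6 kg, loose. Origin: under its centre. x = axle direction (yaw 0.8 to 1.3: away from the robot and to its left), z up. Base 200 (x) by 170 (y) mm, 15 high. Uprights 6 mm thick at x = -56 and +56 mm, 50 mm wide (y), from 90 mm height 34, from 160 to the top at 228 mm 24 wide. Axle and nuts (19 mm) reach x = +-76. Rim feelers at y = 0, |x| 19-45, up to 83 high
- hub (a point): centre of the wheel on the axle, 215 mm above the bench, midway between the uprights. Its axes turn with the wheel: x along the axle, z towards the valve. Grey hub 54 mm across, 48 mm thick. Six straight spokes at 30, 90, 150... degrees from the valve, 14 mm wide (20 within 50 mm of the centre), 20 mm deep along the axle, centred on this point's plane; open gaps between them out to the rim
- valve_tip (a point): inner end of the valve's black cap, 100 mm from the hub centre, in the plane of the wheel. The brass stem (9 mm thick, cap 11 mm, 40 mm long in all) sticks from the rim straight towards the hub, midway between two spokes. Its z axis points from the hub out through the valve; right when that is straight up
- wheel (a joint): angle of the wheel about the stand's x axis, rad: 0 or any whole turn with the valve straight up, above the hub. Grows as the top moves to the stand's -y side (clockwise looking along +x): at pi/2 the valve is on the -y side, at pi at the bottom. Turns without end both ways; the hub drags (about 0.16 N m) and the wheel stays where it is left
- tyre: the rim and tyre of the wheel (wet sealer: not to be touched): rim 28 mm wide along the axle, inner radius 138 mm; black tyre 34 mm wide, from 153 to 188 mm radius, its lowest point 27 mm above the bench. Origin at the hub centre, turns with the wheel
- valve: the valve stem with its cap, part of the wheel, not to be touched; origin at the hub centre, turns with the wheel
- pliers: red-handled pliers lying loose on the bench, 180 mm long, 60 mm wide, 15 mm high, along their x; origin under the middle. Leave alone
- glue: white glue bottle standing loose, 64 mm across, 150 mm tall; origin under its centre. Leave alone
- spanner: steel spanner lying loose along its x, about 180 mm long; origin under its middle. Leave alone
- pump: black hand pump lying loose along its x, 250 mm long, T-handle 80 mm wide at its -x end, 32 mm high; origin under the middle of the barrel. Leave alone

How it is judged (in metres and radians):
At the end, for the whole second after the job is handed in: The valve is within 0.12 rad (7 degrees) of straight up above the hub, the wheel at rest, the stand upright and it and the pliers, glue, spanner and pump within 15 mm of where they were (angle between valve_tip's own z axis and vertical below 0.12 rad and velocity of joint wheel between -0.05 and 0.05 rad/s and distance of each of stand, pliers, glue, spanner, pump from where it was at the start of the episode below 0.015 m and angle between stand's own z axis and vertical below 0.05 rad); the robot touches nothing.
It fails at once if the rim or tyre is touched (over 1.5 N) (contact force between any of the arm, the fingers and tyre above 1.5 N).
It fails at once if the valve is touched (over 1.5 N) (contact force between any of the arm, the fingers and valve above 1.5 N).
It fails at once if the wheel is pinched or forced (over 40 N) (contact force between the fingers and stand above 40 N).
It fails at once if the stand is lifted, tipped or shifted by 15 mm (distance of stand from where it was at the start of the episode above 0.015 m or angle between stand's own z axis and vertical above 0.05 rad).
It fails at once if a thing lying round the stand is moved by 15 mm (distance of any of pliers, glue, spanner, pump from where it was at the start of the episode above 0.015 m).
It also fails if it takes over 61 s, if anything falls off the work surface, if the arm or the gripper's body presses on something with over 40 N, if the wrist force passes 120 N, or if a joint passes its speed limit or range.

## Working session

There is one attempt and no reset: what is moved stays moved. The work goes in short steps, Python scripts to look and compute and a tool call to move; the robot and the scene stay as the last step left them, time stands still between calls to the robot, and variables do not carry over. Pictures are saved under pics/ and viewed, at most 10 in all, crops included, and the job is handed in when it is done.

Besides the shell and the picture viewer there is one more tool, called after "Emit:" as name(argument=value, ...), one argument or row to a line, values as JSON. play_rows: Moves the arm, as the interface text tells. Its arguments: {"type":"object","properties":{"plan":{"type":"array","items":{"type":"array","items":{"type":"number"}}},"grip":{"type":"number"}},"required":["plan"]}

```bash
mkdir -p pics; python3 - <<'E'
from plant import *
import cv2,numpy as np
o=get_obs();print(o['clock'],o['tool_pos'],o['orientation'],o['opening'])
ims=[]
for c in ['side','top']:
    s=snapshot(c);print(c,np.round(s['position'],3),np.round(s['attitude'],3).tolist(),s['fx'],s['cx'],s['cy'])
    cv2.imwrite(f'pics/{c}0.png',s['frame'][:,:,::-1])
    for t in ['stand','hub','valve_tip','glue','pliers','spanner','pump']:
        r=spot_point(c,t)
        print(t,[(np.round(q['position'],3).tolist(),round(q['score'],2)) for q in r[:2]])
E
```

```text
0.0 [ 0.17650717 -0.65105423  0.24463428] [ 1.79906871e+02 -8.22618359e-03 -1.64838142e+02] 0.08736976271575875
side [-0.4   -0.493  0.943] [-123.739, -0.69, -62.906] 573.4834281524832 317.5970076999285 239.20336603590175
stand [([0.588, -0.048, 0.001], 0.89)]
hub [([0.587, -0.056, 0.216], 0.56)]
valve_tip [([0.661, -0.11, 0.171], 0.74)]
glue [([0.545, -0.348, 0.0], 0.7)]
pliers [([0.622, 0.213, -0.004], 0.62)]
spanner [([0.759, 0.038, 0.001], 0.49), ([0.621, 0.214, -0.004], 0.47)]
pump [([0.544, -0.232, -0.002], 0.9)]
top [0.531 0.033 1.298] [-176.53, -0.537, -90.697] 461.57632701183445 321.2111028848764 231.85389819746192
stand [([0.586, -0.051, 0.0], 0.66)]
hub [([0.59, -0.057, 0.217], 0.67)]
valve_tip [([0.662, -0.107, 0.175], 0.96)]
glue [([0.59, -0.055, 0.216], 0.58), ([0.546, -0.354, -0.004], 0.55)]
pliers [([0.617, 0.206, 0.001], 0.89)]
spanner [([0.767, 0.039, -0.001], 0.59)]
pump [([0.542, -0.228, -0.0], 0.56)]
```

View pics/side0.png

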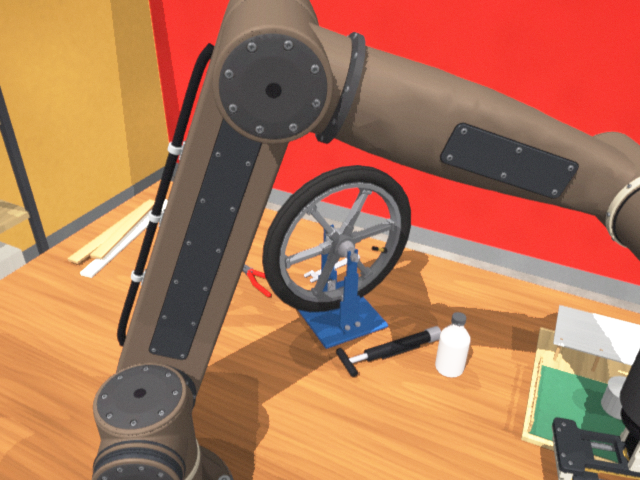

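View pics/top0.png

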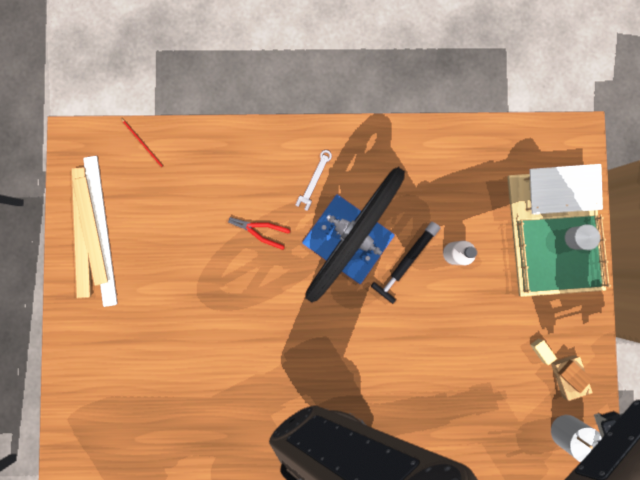

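Side view: the wheel (hub near px 347,248) stands with the valve on its far right, a little below hub level. Top view: the wheel runs from px (310,297) to (400,170), so the stand's yaw is about 0.955, with the pump and glue on the near side. The valve is at about +115°, so the wheel must turn about -115°. I'll come in along the axle from the near side with closed fingers, and push the spoke at about 25° over the top.

Emit:
play_rows(
  plan=[
    [0,0,-2,0,0,0],
    [-2.4,1.5,-1.2,0,0,0],
    [-2.4,1.5,-1.2,0,0,0],
    [-2.4,1.5,-1.2,0,0,0],
    [-2.4,1.5,-1.2,0,0,0],
    [-2.4,1.5,-1.2,0,0,0],
    [-2.4,1.5,-1.2,0,0,0],
    [-2.4,1.5,-1.2,0,0,0],
    [-2.4,1.5,-1.2,0,0,0],
    [-2.4,1.5,-1.2,0,0,0],
    [-2.4,1.5,-1.2,0,0,0],
    [-2.4,1.5,-1.2,0,0,0],
    [-2.4,1.5,-1.2,0,0,0],
    [-2.4,1.5,-1.2,0,0,0],
    [-2.4,1.5,-1.2,0,0,0],
  ],
  grip=0,
)

```text
clock: 2.05
tool_pos: [0.4466, -0.3596, 0.4345]
orientation: [-180.0, 0.0, -164.8]
force: [0.5, 0.2, -0.2]
opening: 0.0007
gripper_force: 0.0
```

```bash
cat > h.py <<'E'
from plant import *
import numpy as np
from scipy.spatial.transform import Rotation as Ro
H=np.array([.5885,-.0565,.2160]); YAW=.955
a=np.array([np.cos(YAW),np.sin(YAW),0]); rt=np.array([np.sin(YAW),-np.cos(YAW),0]); up=np.array([0,0,1.])
def pose(th,r,ax):  # finger angle (deg from up to the right), radius, axial of TCP
    t=np.radians(th); rho=np.cos(t)*up+np.sin(t)*rt
    return H+r*rho+ax*a, Ro.from_matrix(np.array([-rho,np.cross(a,-rho),a]).T)
def now():
    o=get_obs(); return o,np.array(o['tool_pos']),Ro.from_euler('xyz',o['orientation'],degrees=True)
def wheelco(p):
    d=p-H; u,v,w=d@rt,d[2],d@a
    return 'th %.1f r %.4f ax %.4f'%(np.degrees(np.arctan2(u,v)),np.hypot(u,v),w)
def rel(p,R,p2,R2):
    return np.round(R.inv().apply(p2-p)*100,2), np.round((R.inv()*R2).as_rotvec(degrees=True),2)
def report():
    o,p,R=now(); print('t %.2f'%o['clock'],'j',np.round(o['joint_pos'],1),'p',p.round(4),wheelco(p),'F',np.round(o['force'],1)); return o,p,R
E
python3 - <<'E'
from h import *
o,p,R=report()
p2,R2=pose(42,.09,-.15)
print(p2, rel(p,R,p2,R2), R2.inv().apply(p2-p)*100)
E
```

```text
t 2.05 j [-19.3   7.3   7.1  -0.  -89.7 -55.5] p [ 0.4466 -0.3596  0.4345] th 15.2 r 0.2264 ax -0.3294 F [ 0.5  0.2 -0.2]
[ 0.55101853 -0.21373167  0.28288303] (array([-13.89,  11.35,  15.16]), array([-58.79, -68.14,   1.96])) [ 11.2004809  -10.21476928  17.94007365]
```

Emit:
play_rows(
  plan=[
    [0,0,0,-4.5,-5.24,0.15],
    [0,0,0,-4.5,-5.24,0.15],
    [0,0,0,-4.5,-5.24,0.15],
    [0,0,0,-4.5,-5.24,0.15],
    [0,0,0,-4.5,-5.24,0.15],
    [0,0,0,-4.5,-5.24,0.15],
    [0,0,0,-4.5,-5.24,0.15],
    [0,0,0,-4.5,-5.24,0.15],
    [0,0,0,-4.5,-5.24,0.15],
    [0,0,0,-4.5,-5.24,0.15],
    [0,0,0,-4.5,-5.24,0.15],
    [0,0,0,-4.5,-5.24,0.15],
    [0,0,0,-4.5,-5.24,0.15],
  ],
)

```text
clock: 3.13
tool_pos: [0.4453, -0.362, 0.4339]
orientation: [89.9, 48.2, 144.4]
force: [1.5, 0.7, -0.9]
opening: -0.0001
gripper_force: 0.0
```

```bash
python3 - <<'E'
from h import *
o,p,R=report()
p2,R2=pose(48,.09,-.15)
print(p2, rel(p,R,p2,R2))
import cv2
for c in ['side','wrist']:
    s=snapshot(c); cv2.imwrite(f'pics/{c}1.png',s['frame'][:,:,::-1])
    for t in ['hub','valve_tip']:
        print(c,t,[(np.round(q['position'],3).tolist(),round(q['score'],2)) for q in spot_point(c,t)[:2]])
E
```

```text
t 3.13 j [ -67.8   28.7   15.2  -81.7 -121.3  -26. ] p [ 0.4453 -0.362   0.4339] th 15.3 r 0.2259 ax -0.3321 F [ 1.5  0.7 -0.9]
[ 0.55645623 -0.21757929  0.27622175] (array([ 11.33, -11.01,  18.2 ]), array([-0.13,  0.22,  6.17]))
side hub [([0.588, -0.056, 0.216], 0.64)]
side valve_tip [([0.665, -0.109, 0.173], 0.84)]
wrist hub [([0.591, -0.056, 0.212], 0.93)]
wrist valve_tip [([0.655, -0.109, 0.172], 0.65)]
```

View pics/wrist1.png

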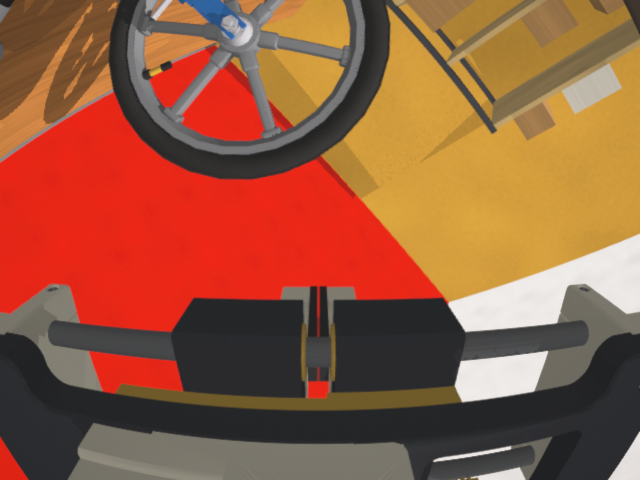

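View pics/side1.png

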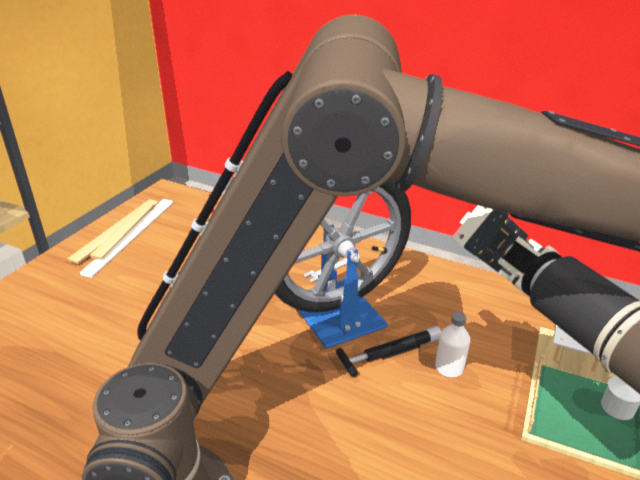

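Wrist view (upside down): the wheel hub is at (235,28), the valve at (157,71) between two spokes, and the closed fingertips are near (318,290). This agrees with the estimate. The side view shows the hand clear of the glue.

```bash
python3 - <<'E'
from h import *
o,p,R=report()
s=snapshot('wrist'); print('cam in tool',R.inv().apply(np.array(s['position'])-p).round(3))
p2,R2=pose(54,.09,-.15)
print(p2, rel(p,R,p2,R2), (R2.inv().apply(p2-p)*100).round(2))
E
```

```text
t 3.43 j [ -67.6   28.4   15.3  -81.3 -121.1  -26. ] p [ 0.4462 -0.3607  0.435 ] th 15.2 r 0.2269 ax -0.3305 F [-0.9  0.3  0.9]
cam in tool [ 0.083 -0.    -0.14 ]
[ 0.56129574 -0.22100364  0.26890067] (array([ 11.41, -11.9 ,  18.21]), array([-0.45, -0.3 , 12.3 ])) [  8.69 -14.21  18.05]
```

Emit:
play_rows(
  plan=[
    [0,0,0,-0.2,-0.2,6.15],
    [0,0,0,-0.2,-0.1,6.15],
    [1.09,-1.78,2.26,0,0,0],
    [1.09,-1.78,2.26,0,0,0],
    [1.09,-1.78,2.26,0,0,0],
    [1.09,-1.78,2.26,0,0,0],
    [1.09,-1.78,2.26,0,0,0],
    [1.09,-1.78,2.26,0,0,0],
    [1.09,-1.78,2.26,0,0,0],
    [1.09,-1.78,2.26,0,0,0],
    [0,0,0,0,0,0],
    [0,0,0,0,0,0],
  ],
)

```text
clock: 4.48
tool_pos: [0.5621, -0.2182, 0.2685]
orientation: [89.8, 35.9, 144.7]
force: [0.4, -0.7, -0.3]
opening: 0.0003
gripper_force: 0.0
```

```bash
python3 - <<'E'
from h import *
o,p,R=report()
import cv2
s=snapshot('wrist'); cv2.imwrite('pics/wrist2.png',s['frame'][:,:,::-1])
for t in ['hub','valve_tip']:
    print(t,[(np.round(q['position'],3).tolist(),round(q['score'],2)) for q in spot_point('wrist',t)[:2]])
p2,R2=pose(54,.09,-.016)
print(p2, rel(p,R,p2,R2))
E
```

```text
t 4.48 j [ -52.2   35.6    0.7  -80.2 -104.   -18. ] p [ 0.5621 -0.2182  0.2685] th 53.8 r 0.0890 ax -0.1473 F [ 0.4 -0.7 -0.3]
hub []
valve_tip [([0.656, -0.11, 0.173], 0.75)]
[ 0.63869531 -0.1116176   0.26890067] (array([-0.11, -0.08, 13.13]), array([ 0.23, -0.02, -0.11]))
```

View pics/wrist2.png

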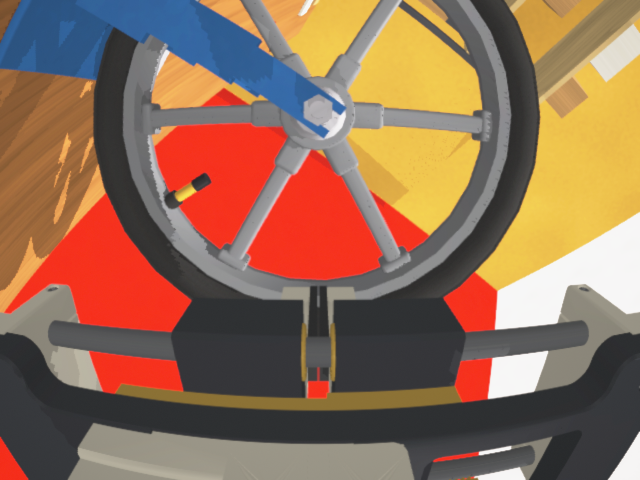

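Wrist view: the fingers (x≈318) are centred in the gap between the spokes ending at (235,258) and (395,258). The valve at (188,190) is in the neighbouring gap. Going in along the axle.

Emit:
play_rows(
  plan=[
    [-0.1,0,1.6,0,0,0],
    [0,0,1.6,0,0,0],
    [0,0,1.6,0,0,0],
    [0,0,1.6,0,0,0],
    [0,0,1.6,0,0,0],
    [0,0,1.6,0,0,0],
    [0,0,1.5,0,0,0],
    [0,0,1,0,0,0],
    [0,0,1,0,0,0],
    [0,0,0,0,0,0],
    [0,0,0,0,0,0],
  ],
)

```text
clock: 5.55
tool_pos: [0.6379, -0.1132, 0.2691]
orientation: [89.7, 35.8, 144.5]
force: [-0.4, -0.2, -0.5]
opening: 0.0003
gripper_force: 0.0
```

```bash
python3 - <<'E'
from h import *
o,p,R=report()
p2,R2=pose(54,.09,-.016)
print(rel(p,R,p2,R2))
# arc: step for d deg at r=.09, first half turn
for d in (3,4,5):
    p1,R1=pose(0,.09,0);p2,R2=pose(-d,.09,0);print(d,rel(p1,R1,p2,R2))
E
```

```text
t 5.55 j [-42.1  33.9  -3.  -86.1 -95.6 -17.2] p [ 0.6379 -0.1132  0.2691] th 54.0 r 0.0903 ax -0.0177 F [-0.4 -0.2 -0.5]
(array([ 0.03, -0.01,  0.17]), array([ 0.21,  0.18, -0.2 ]))
3 (array([0.01, 0.47, 0.  ]), array([ 0., -0., -3.]))
4 (array([ 0.02,  0.63, -0.  ]), array([ 0.,  0., -4.]))
5 (array([ 0.03,  0.78, -0.  ]), array([ 0., -0., -5.]))
```

Emit:
play_rows(
  plan=[
    [0.01,0.47,0,0,0,-3],
    [0.01,0.47,0,0,0,-3],
    [0.01,0.47,0,0,0,-3],
    [0.01,0.47,0,0,0,-3],
    [0.01,0.47,0,0,0,-3],
    [0.01,0.47,0,0,0,-3],
    [0.01,0.47,0,0,0,-3],
    [0.01,0.47,0,0,0,-3],
    [0.01,0.47,0,0,0,-3],
    [0.01,0.47,0,0,0,-3],
    [0.01,0.47,0,0,0,-3],
    [0.01,0.47,0,0,0,-3],
    [0,0,0,0,0,0],
  ],
)

```text
clock: 6.63
tool_pos: [0.6009, -0.0886, 0.3025]
orientation: [89.1, 72.0, 143.7]
force: [-0.7, -0.2, 0.3]
opening: 0.0003
gripper_force: 0.0
```

```bash
python3 - <<'E'
from h import *
o,p,R=report()
for d in (0,):
    p2,R2=pose(18,.09,-.016);print(rel(p,R,p2,R2))
import cv2
s=snapshot('wrist'); cv2.imwrite('pics/wrist3.png',s['frame'][:,:,::-1])
for c in ['wrist','side','top']:
    if c!='wrist': snapshot(c)
    for q in spot_point(c,'valve_tip')[:1]: print(c,q['score'],wheelco(np.array(q['position'])))
E
```

```text
t 6.63 j [-42.7  28.3  -7.8 -85.9 -96.   18.3] p [ 0.6009 -0.0886  0.3025] th 18.3 r 0.0912 ax -0.0190 F [-0.7 -0.2  0.3]
(array([0.12, 0.05, 0.3 ]), array([-0.05,  0.3 , -0.02]))
wrist 0.82 th 92.0 r 0.0985 ax 0.0012
top 0.75 th 92.9 r 0.0992 ax 0.0002
```

View pics/wrist3.png

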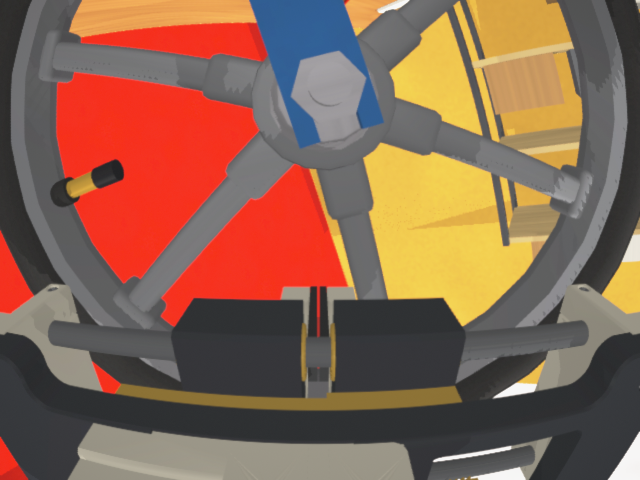

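Wrist view: the fingers (318,290) are pushing the spoke at (365,270). The valve, now at (90,180), has moved round to about 92.5°, and everything is clear. Continuing the arc with small radial and depth corrections.

Emit:
play_rows(
  plan=[
    [0.05,0.47,0.1,0,0.1,-3],
    [0.05,0.47,0.1,0,0.1,-3],
    [0.02,0.47,0.1,0,0.1,-3],
    [0.02,0.47,0,0,0,-3],
    [0.02,0.47,0,0,0,-3],
    [0.02,0.47,0,0,0,-3],
    [0.02,0.47,0,0,0,-3],
    [0.02,0.47,0,0,0,-3],
    [0.02,0.47,0,0,0,-3],
    [0.02,0.47,0,0,0,-3],
    [0.02,0.47,0,0,0,-3],
    [0.02,0.47,0,0,0,-3],
    [0.02,0.47,0,0,0,-3],
    [0.02,0.47,0,0,0,-3],
    [0.02,0.47,0,0,0,-3],
    [0.02,0.47,0,0,0,-3],
    [0,0,0,0,0,0],
  ],
)

```text
clock: 8.35
tool_pos: [0.5433, -0.0432, 0.2929]
orientation: [-90.0, 60.1, -35.3]
force: [-1.1, -0.9, -0.1]
opening: 0.0005
gripper_force: 0.0
```

```bash
python3 - <<'E'
from h import *
o,p,R=report()
p2,R2=pose(-30,.09,-.016);print(rel(p,R,p2,R2))
import cv2
for c in ['wrist','side','top']:
    s=snapshot(c)
    if c=='wrist': cv2.imwrite('pics/wrist4.png',s['frame'][:,:,::-1])
    for q in spot_point(c,'valve_tip')[:1]: print(c,q['score'],wheelco(np.array(q['position'])))
    for q in spot_point(c,'stand')[:1]: print(c,'stand',q['score'],np.round(q['position'],3))
E
```

```text
t 8.35 j [-43.   25.1 -16.5 -84.9 -95.7  71.7] p [ 0.5433 -0.0432  0.2929] th -30.1 r 0.0889 ax -0.0152 F [-1.1 -0.9 -0.1]
(array([-0.11, -0.02, -0.08]), array([-0.  ,  0.01, -0.13]))
wrist 0.86 th 44.4 r 0.0994 ax -0.0006
side 0.72 th 43.3 r 0.0978 ax -0.0010
side stand 0.79 [ 0.589 -0.049  0.001]
top 0.92 th 42.5 r 0.1024 ax -0.0007
top stand 0.75 [ 0.592 -0.052 -0.001]
```

View pics/wrist4.png

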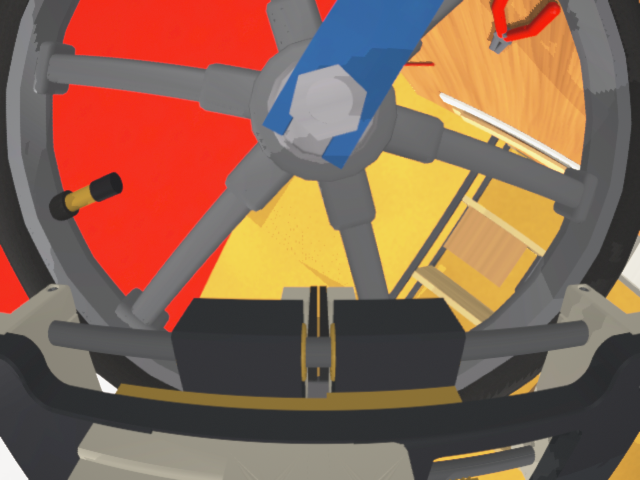

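Wrist view: contact with the same spoke at (365,270), the valve at (88,195) staying fixed relative to the hand. The valve is now at about 43° and the stand hasn't moved. Continuing.

Emit:
play_rows(
  plan=[
    [-0.02,0.47,0,0,0,-3],
    [-0.02,0.47,0,0,0,-3],
    [0.01,0.47,0,0,0,-3],
    [0.01,0.47,0,0,0,-3],
    [0.01,0.47,0,0,0,-3],
    [0.01,0.47,0,0,0,-3],
    [0.01,0.47,0,0,0,-3],
    [0.01,0.47,0,0,0,-3],
    [0.01,0.47,0,0,0,-3],
    [0.01,0.47,0,0,0,-3],
    [0.01,0.47,0,0,0,-3],
    [0.01,0.47,0,0,0,-3],
    [0.01,0.47,0,0,0,-3],
    [0,0,0,0,0,0],
  ],
)

```text
clock: 9.97
tool_pos: [0.5112, -0.0204, 0.2478]
orientation: [-90.0, 21.1, -35.3]
force: [-0.7, -0.2, 0.9]
opening: 0.0007
gripper_force: 0.0
```

```bash
python3 - <<'E'
from h import *
o,p,R=report()
p2,R2=pose(-69,.09,-.016);print(rel(p,R,p2,R2))
for c in ['wrist','side','top']:
    s=snapshot(c)
    for q in spot_point(c,'valve_tip')[:1]: print(c,q['score'],wheelco(np.array(q['position'])))
E
```

```text
t 9.97 j [-43.2  28.6 -21.9 -83.9 -95.  119.6] p [ 0.5112 -0.0204  0.2478] th -69.2 r 0.0898 ax -0.0152 F [-0.7 -0.2  0.9]
(array([-0.02, -0.04, -0.08]), array([-0.01, -0.01, -0.14]))
wrist 0.56 th 2.4 r 0.0996 ax -0.0005
side 0.77 th 4.9 r 0.1004 ax -0.0011
top 0.67 th 3.7 r 0.1022 ax 0.0041
```

Emit:
play_rows(
  plan=[
    [0,0.32,0,0,0,-2],
    [0,0.29,0,0,0,-1.8],
    [0,0,0,0,0,0],
    [0,0,0,0,0,0],
  ],
)

```text
clock: 10.6
tool_pos: [0.5097, -0.0194, 0.2426]
orientation: [-90.0, 17.5, -35.3]
force: [-0.3, -0.7, -1.2]
opening: 0.0007
gripper_force: 0.0
```

```bash
python3 - <<'E'
from h import *
o,p,R=report()
for c in ['wrist','side','top']:
    s=snapshot(c)
    for q in spot_point(c,'valve_tip')[:1]: print(c,q['score'],wheelco(np.array(q['position'])))
E
```

```text
t 10.60 j [-43.2  29.2 -22.1 -83.8 -94.9 124.1] p [ 0.5097 -0.0194  0.2426] th -72.8 r 0.0898 ax -0.0153 F [-0.3 -0.7 -1.2]
wrist 0.71 th -0.4 r 0.0997 ax -0.0030
side 0.83 th 1.7 r 0.0997 ax 0.0011
top 0.96 th 0.6 r 0.1034 ax 0.0015
```

Good. I'll back the fingers off the spoke, pull straight out along the axle, then clear away.

Emit:
play_rows(
  plan=[
    [0,-0.4,0,0,0,0],
    [0,-0.4,0,0,0,0],
    [0,0,-0.6,0,0,0],
    [0,0,-1.4,0,0,0],
    [0,0,-1.6,0,0,0],
    [0,0,-1.6,0,0,0],
    [0,0,-1.6,0,0,0],
    [0,0,-1.6,0,0,0],
    [0,0,-1.6,0,0,0],
    [0,0,-1.6,0,0,0],
    [0,0,-1.6,0,0,0],
    [0,0,-1,0,0,0],
    [0,0,0,0,0,0],
    [0,0,0,0,0,0],
  ],
)

```text
clock: 12.07
tool_pos: [0.4294, -0.1373, 0.2502]
orientation: [-90.0, 17.4, -35.4]
force: [0.3, 0.6, 0.1]
opening: 0.0005
gripper_force: 0.0
```

```bash
python3 - <<'E'
from h import *
import cv2
o,p,R=report()
for c in ['wrist','side','top']:
    s=snapshot(c)
    if c=='side': cv2.imwrite('pics/side5.png',s['frame'][:,:,::-1])
    for t in ['valve_tip','hub','stand','pump','glue','pliers','spanner']:
        for q in spot_point(c,t)[:1]: print(c,t,round(q['score'],2),np.round(q['position'],3),wheelco(np.array(q['position'])) if t=='valve_tip' else '')
E
```

```text
t 12.07 j [ -56.5   30.5  -17.2  -74.1 -104.   122.3] p [ 0.4294 -0.1373  0.2502] th -67.7 r 0.0899 ax -0.1579 F [0.3 0.6 0.1]
wrist valve_tip 0.74 [ 0.586 -0.055  0.316] th -1.5 r 0.0998 ax 0.0002
wrist stand 0.91 [ 0.59  -0.047 -0.002] 
wrist pump 0.19 [ 0.588 -0.055  0.311] 
wrist glue 0.59 [ 0.589 -0.056  0.318] 
side valve_tip 0.7 [ 0.59  -0.059  0.315] th 1.4 r 0.0990 ax -0.0015
side hub 0.75 [ 0.587 -0.058  0.213] 
side stand 0.63 [ 0.591 -0.052  0.001] 
side glue 0.65 [ 0.547 -0.351  0.002] 
side pliers 0.29 [ 0.546 -0.348  0.001] 
top valve_tip 0.98 [ 0.591 -0.054  0.315] th 0.5 r 0.0991 ax 0.0032
top hub 0.61 [ 0.586 -0.057  0.221] 
top stand 0.85 [ 0.588 -0.055 -0.001] 
top pump 0.75 [ 0.544 -0.231  0.   ] 
top glue 0.81 [ 0.549 -0.353 -0.   ] 
top pliers 0.85 [ 0.618  0.208 -0.001] 
top spanner 0.67 [ 0.759  0.036 -0.002]
```

View pics/side5.png

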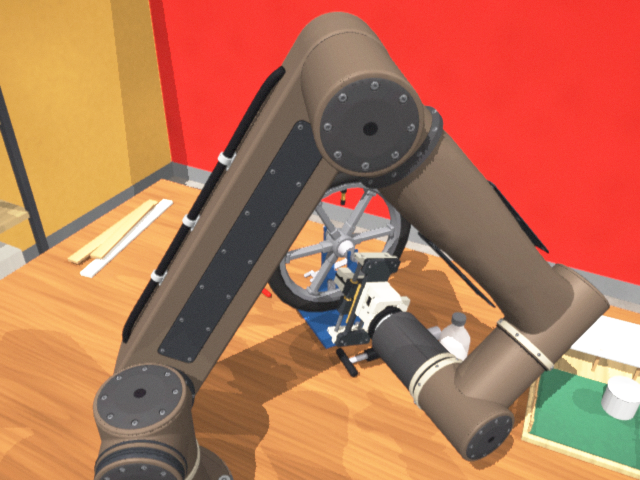

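Side view: the valve is at the top of the wheel (344,197), above the hub (347,247). The hand is out of the wheel and clear of the glue and pump. Handing in.

```bash
python3 -c "
from plant import *
print(close_job())"
```

```text
the job is handed in; nothing more can be done
None
```

The valve is straight up to within about 1.5° by the last camera readings (limit 7°), the hand is out and touching nothing, nothing round the stand appears to have moved, and the job is handed in; I pushed a single spoke the whole way rather than one after another.

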